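Index the sample turntable to its third stop and hold it there

TASK

Take the black wing grip on top of the small indexing turntable gently between the fingers (a light grip of 20 to 40 N is plenty; never squeeze or press it hard) and turn it clockwise, seen from above, feeling for the clicks: rest about half a second in the first stop, the same in the second, and then in the third, without overrunning the third. Finish while still holding the grip steady in the third stop, because a spring winds the turntable back when it is let go. Leave the bottle, the screw tin and the loupe round it where they are.

Things in the scene. Friction and masses are not known exactly. Their poses are not given: they have to be found in the camera images.
- index_base: Indexing turntable's dark steel base plate, 150 (x) x 140 (y) x 12 mm, bolted to the worktop; origin at the centre of its underside, the turning axis goes straight up through it. On its -x side an aluminium plunger housing, 37 mm high, whose brass screw ends 76 mm from the axis. Keep clear of the tall microscope (x over 0.5 m, y under -0.28 m) and of the monitor (x over 0.58 m).
- table_top (a point): Centre of the top of the bare aluminium turntable (124 mm across, top 48 mm above the worktop), fixed under the wing grip and turning with it. It carries two resin sample mounts, up to 70 mm above the worktop, in line with the grip, 29 to 60 mm from the axis. Return spring 0.16 N m per rad, friction 0.05 and clicks 0.05 N m: at most 0.35 N m to turn; 30 N of grip holds it without slip.
- knob_grip (a point): Black wing grip that turns the table: upright flat bar 46 mm long (its x axis), 14 mm thick (its y axis: the fingers close along this), from 88 to 116 mm above the worktop, red stripe on top toward +x; under it a 22 mm round neck. The point lies on the turning axis, 104 mm above the worktop; z is up; it turns with the grip.
- index_knob (a joint): Angle of the wing grip, rad, growing clockwise from above; 0: its x axis is the base's. Starts at 0.02 to 0.18, at rest on a smooth stretch. From about 0.33 resistance rises to a crest at 0.50, then it clicks into stop 1 at 0.67; stop 2 at 1.02, stop 3 at 1.37, an unwanted fourth at 1.72, crests midway (after stop 3: 1.54). Let go in stop 3 it winds back out of it.
- lens_cleaner: White plastic bottle, 36 mm across, 106 mm high, standing loose; origin at the centre of its underside.
- screw_tin: Round pale tin, 62 mm across, 29 mm high, loose; origin at the centre of its underside.
- loupe: Small loupe with a dark handle lying loose, 34 x 63 x 12 mm; origin at the centre of its underside.
Mind the look-alikes: they are no part of the job. Of the things that look like the index_base, the larger one is meant.

How it is judged:
By the outcome, as a careful person would: the job done as asked, in the order asked, and still so for the second after the job is handed in, while the arm keeps its last pose, push and grip.
It also fails if it takes over 42 s, if anything falls off the work surface, if the arm or the gripper's body presses on something with over 40 N, if the wrist force passes 120 N, or if a joint passes its speed limit or range.

ROBOT

A 6-joint arm with a two-finger parallel gripper is mounted at the origin on a cart in front of the work surface, level with it; the furniture and walls round the work are solid. World frame = base frame: x ahead of the robot, y to its left, z up, the work surface at z = 0. Lengths are in m, angles in rad, forces in N, time in s.
With the tool pointing down it reaches from about 0.35 to 0.8 m from the base axis. Payload 7.3 kg.
Tool frame: the origin (TCP) lies between the finger pads; the fingertips stand 25 mm ahead of it and the grasp point (between the pads) lies 6 mm ahead of it (r.tip_extent is the distance from the TCP to the fingertips, in m); z points along the fingers, y is the line along which they close (so a half turn about z gives the same grasp; the last joint's range is limited). The gripper opens to 85 mm and grips with 20 to 120 N. Pads are 22 mm wide; open, the fingers measure 114 mm over their backs; the gripper's body (76 mm by 85 mm) begins 54 mm behind the grasp point. The pads swing forward as they close: fully open they stand 13 mm farther back than shut.
Start: joints at [-1.324, 0.342, 1.524, -0, 1.275, -0.146], TCP at [0.201, -0.485, 0.256] pointing down, gripper open.
Joint ranges: [-2.53, 2.53], [-0.77, 2.02], [0.04, 2.7], [-1, 4.14], [0.28, 2.66], [-3.11, 3.11]. Speed limits (rad/s): [2.57, 2.57, 3.14, 3.14, 3.14, 3.14].

INTERFACE

Orientations are given as a unit quaternion [x, y, z, w].
In Python, from workcell import r, command_gripper, optics gives the robot as it stands. The module is installed in compiled form; this text tells all that it offers. Calls block until the motion is done:
- r.reach(position, orientation): joint-space move of the TCP to a pose.
- r.move_straight(position, orientation=None, speed=0.15, max_force=None): straight line of the TCP; orientation=None keeps the orientation; speed is the mean speed in m/s. With max_force (N) it stops when the force on the tool has changed by that much, and returns True; else False.
- r.movej(angles): joint-space move.
- command_gripper(opening, force=None): finger opening in m; force is the grip in N (None keeps the last); returns when the fingers have stopped.
- r.hold(seconds).
- r.solve_ik(position, orientation): joint angles nearest the present ones, or None.
- r.read_state(): the state.
- optics.get_image(name): name is "scene" or "top" or "wrist"; returns (picture, depth): 420x560x3 uint8, red, green, blue; 420x560 float32, m along the optical axis (not along the pixel's ray), 0 where there is no reading.
- optics.camera_model(name): a dict with "K" (3x3 intrinsics, pixels), "R" (3x3) and "t" (3): a world point X has camera coordinates R X + t; the wrist camera has in their place "tool_from_camera" (4x4, takes a point from camera to tool coordinates, whose origin is the TCP and whose axes are the flange's). Camera axes: x right, y down, z forward; pixel columns grow to the right and rows downward; lengths in m; the calibration is good to about 2 mm. The wrist camera is an equidistant fisheye: a pixel r from the principal point sees the ray r / f radians off the axis. A picture is of the moment at which its call begins: read the wrist's pose just before it. camera_model takes no time and is no camera call.
A pose or a line that the arm cannot do raises r.PlanningError and nothing moves.
- r.finish_job(): hands the job in; it is judged then, once.
The state is a dict: "time_s": time; "joint_positions": joint angles; "dq": joint speeds; "tau": joint torques, N m; "eef_pos": TCP position; "eef_rot": TCP orientation; "contact_force": force on the tool from outside, world axes, zero at the start; "torque": the same for the moment, N m; "grip_width": finger opening in m; "grip_force": force on a finger pad.
Only numpy, scipy, OpenCV 4.12 (cv2) and the standard library are available. Lean on these libraries where they do the work, as an engineer would, in place of code of your own. Each camera call takes 0.05 s, during which the arm holds its last target. There are 200 camera calls.

## Working session

There is one attempt and no reset: what is moved stays moved. The work goes in short steps, each a Python script; the robot and the scene stay as the last script left them, time stands still between calls to the robot, and variables do not carry over. Pictures are saved under pics/ and viewed, at most 10 in all, crops included, and the job is handed in when it is done.

```bash
mkdir -p pics
python3 - <<'E'
from workcell import r, optics
import cv2,numpy as np
for n in("scene","top"):
    im,d=optics.get_image(n); cv2.imwrite(f"pics/{n}.png",im[:,:,::-1]); np.savez(n,im=im,d=d)
    m=optics.camera_model(n); print(n,np.round(m["K"],1).tolist(),np.round(m["R"],3).tolist(),np.round(m["t"],3))
print(optics.camera_model("wrist"))
s=r.read_state();print(s["eef_rot"],s["time_s"],s["grip_width"])
E
```

```text
scene [[423.7, 0.0, 282.9], [0.0, 423.7, 210.8], [0.0, 0.0, 1.0]] [[-0.572, -0.82, 0.011], [-0.557, 0.379, -0.739], [0.602, -0.428, -0.674]] [0.311 0.283 0.673]
top [[436.5, 0.0, 286.8], [0.0, 436.5, 210.0], [0.0, 0.0, 1.0]] [[0.008, -1.0, 0.015], [-0.981, -0.011, -0.194], [0.195, -0.013, -0.981]] [0.059 0.466 0.865]
{'K': array([[325.1922621 ,   0.        , 274.89427042],
       [  0.        , 325.1922621 , 208.24895477],
       [  0.        ,   0.        ,   1.        ]]), 'tool_from_camera': array([[ 3.34956117e-04, -9.44687179e-01, -3.27972592e-01,
         8.57921203e-02],
       [ 9.99999922e-01,  2.47086251e-04,  3.09589520e-04,
         2.79956565e-04],
       [-2.11427732e-04, -3.27972670e-01,  9.44687188e-01,
        -1.17750701e-01],
       [ 0.00000000e+00,  0.00000000e+00,  0.00000000e+00,
         1.00000000e+00]])}
[ 9.80776081e-01  1.95135351e-01 -5.35690359e-05 -6.86481532e-04] 0.1 0.08531919558280857
```

View pics/scene.png

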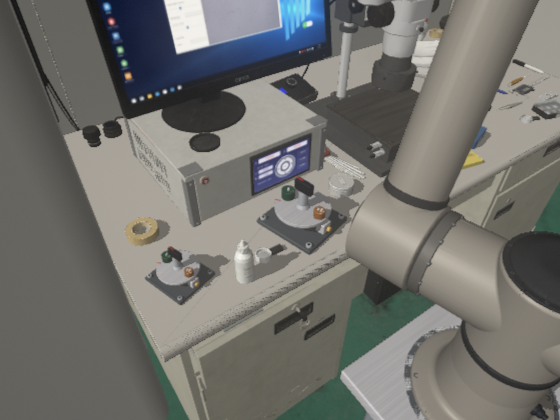

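View pics/top.png

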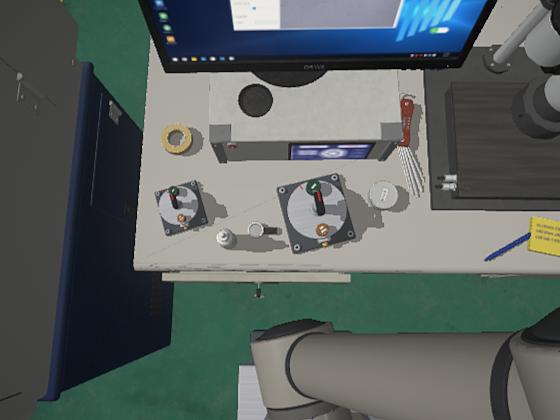

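Two turntables: the larger at top (317,212) / scene (303,218), and a smaller one at top (180,205) / scene (180,272). The larger is meant; I'll confirm it in a crop and measure it.

```bash
cat > h.py <<'E'
import numpy as np,cv2
from workcell import r,optics
def ray_plane(n,uv,z):
    m=optics.camera_model(n);K,R,t=map(np.array,(m["K"],m["R"],m["t"]))
    c=-R.T@t; d=R.T@np.linalg.inv(K)@np.array([uv[0],uv[1],1.]); return c+d*(z-c[2])/d[2]
def cloud(n,d):
    m=optics.camera_model(n);K,R,t=map(np.array,(m["K"],m["R"],m["t"]))
    v,u=np.mgrid[:420,:560]; P=np.stack([(u-K[0,2])/K[0,0]*d,(v-K[1,2])/K[1,1]*d,d],-1)
    P=(P-t)@R; P[d==0]=np.nan; return P
E
python3 - <<'E'
from h import *
f=np.load("top.npz");im=f["im"];P=cloud("top",f["d"])
x0,y0,x1,y1=262,160,422,262
cv2.imwrite("pics/crop.png",cv2.resize(im[y0:y1,x0:x1,::-1],None,fx=5,fy=5,interpolation=cv2.INTER_CUBIC))
reg=np.zeros((420,560),bool);reg[y0:y1,x0:x1-60]=1
hs=P[...,2]
mt=(reg&(hs>.042)&(hs<.054));p=P[mt];print("disc",mt.sum(),np.nanmean(p,0),np.nanmin(p,0),np.nanmax(p,0))
mg=(reg&(hs>.1)&(hs<.125));p=P[mg];print("grip",mg.sum(),p.mean(0))
print(cv2.minAreaRect(p[:,:2].astype(np.float32)))
for uv in((300,152),(250,145),(380,135),(300,120)):print(uv,P[uv[1],uv[0]])
# base plate corners at z=.012
g=((hs>.006)&(hs<.018)&reg&(im.max(2)<110)).astype(np.uint8)
c=cv2.convexHull(np.vstack(cv2.findContours(g,0,2)[0]));q=np.array([ray_plane("top",a[0],.012)[:2] for a in c],np.float32);print("base",cv2.minAreaRect(q))
E
```

```text
disc 2166 [0.46437513 0.00221603 0.04898757] [ 0.40573212 -0.05987848  0.04211214] [0.52882161 0.06296082 0.05387509]
grip 187 [0.46602463 0.00220886 0.11479738]
((0.4674277603626251, 0.001556485891342163), (0.045809872448444366, 0.014207961969077587), 11.910374641418457)
(300, 152) [0.57830508 0.0378676  0.08803757]
(250, 145) [0.58133184 0.13781083 0.11779156]
(380, 135) [ 0.59288989 -0.11215876  0.15083307]
(300, 120) [0.62130826 0.04073039 0.15049282]
base ((0.46085700392723083, 0.02592681348323822), (0.14997084438800812, 0.18995092809200287), 14.745244026184082)
```

View pics/crop.png

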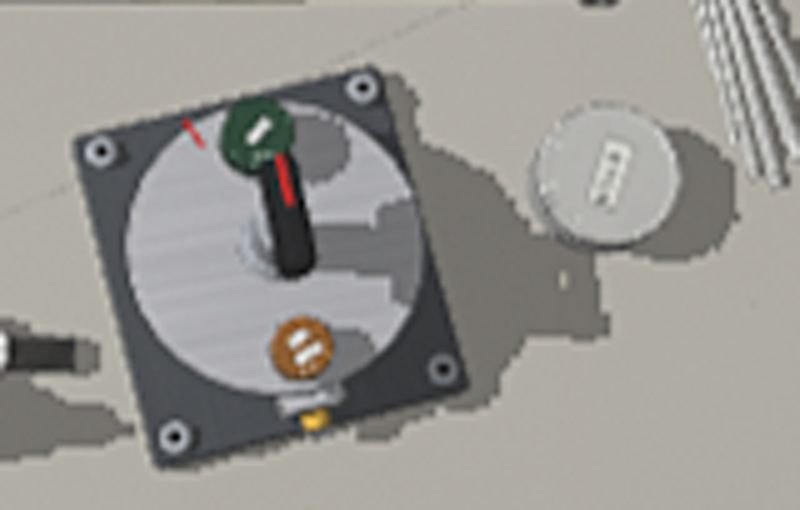

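The crop confirms it: the 150 x 140 plate spans crop (80,140)–(465,380), the plunger with brass screw is at the bottom (-x), and the red stripe at (285,180) points to +x. Now I'll measure the angles and take a close look.

```bash
cat >> h.py <<'E'
from scipy.spatial.transform import Rotation as Ro
def quat(yaw): # tool x at world yaw, z down
    return [np.cos(yaw/2),np.sin(yaw/2),0.,0.]
E
python3 - <<'E'
from h import *
c=np.array([(100,150),(362,87),(443,369),(175,436)])/5+[262,160]
q=np.array([ray_plane("top",a,.014)[:2] for a in c]);print(q.round(4),q.mean(0))
d=q[0]+q[1]-q[2]-q[3];e=q[0]-q[1]+q[3]-q[2]
print("yaw",np.arctan2(d[1],d[0]),np.arctan2(-e[0],e[1]))
yaw=.21+np.pi
r.reach([.33,-.25,.27],quat(yaw-1.0)); r.reach([.466,.002,.20],quat(yaw))
s=r.read_state();print(s["time_s"],s["joint_positions"],s["eef_pos"],s["contact_force"])
im,d=optics.get_image("wrist");np.savez("wrist",im=im,d=d,p=s["eef_pos"],q=s["eef_rot"]);cv2.imwrite("pics/w1.png",im[:,:,::-1])
for y in(-.3,-.7,-1.2):print(r.solve_ik([.466,.002,.11],quat(y+np.pi)))
E
```

```text
[[ 0.5164  0.0737]
 [ 0.5462 -0.041 ]
 [ 0.4217 -0.0741]
 [ 0.3918  0.0406]] [ 4.69012951e-01 -2.13348848e-04]
yaw 0.25974590897755406 0.254432992078267
2.55 [-1.62215322e-01  2.92818297e-01  1.76532448e+00 -4.61826722e-04
  1.08307793e+00 -1.94068532e+00] [0.46613705 0.0010122  0.20020662] [ 0.96021109  0.28084083 -0.38125389]
[-1.60398642e-01  4.20114794e-01  1.87588088e+00 -4.44089210e-16
  8.45596984e-01 -1.43119497e+00]
[-1.60398642e-01  4.20114794e-01  1.87588088e+00 -4.44089210e-16
  8.45596984e-01 -1.03119497e+00]
[-1.60398642e-01  4.20114794e-01  1.87588088e+00 -4.44089210e-16
  8.45596984e-01 -5.31194968e-01]
```

View pics/w1.png

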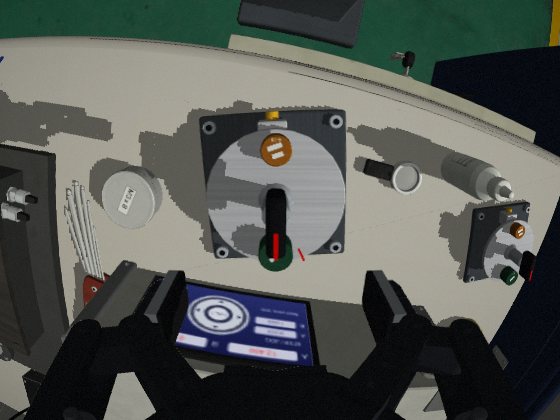

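The wrist view shows the grip upright in the picture at (275,225), aligned with the tool. The plate screws are at (209,128), (338,116), (337,247) and (222,253). I'll triangulate the axis from these.

```bash
cat >> h.py <<'E'
def wray(uv,z,p,q):
    m=optics.camera_model("wrist");K=m["K"];T=m["tool_from_camera"]
    a=np.array([(uv[0]-K[0,2]),(uv[1]-K[1,2])])/K[0,0];th=np.linalg.norm(a)
    d=np.r_[a/th*np.sin(th),np.cos(th)]; R=Ro.from_quat(q).as_matrix()
    c=p+R@T[:3,3]; d=R@T[:3,:3]@d; return c+d*(z-c[2])/d[2]
E
python3 - <<'E'
from h import *
f=np.load("wrist.npz");im=f["im"];p,q=f["p"],f["q"]
c=[(222,253),(337,247),(338,116),(209,128)]
w=np.array([wray(a,.014,p,q)[:2] for a in c]);print(w.round(4),w.mean(0))
sub=im[180:272,255:300].astype(int)
black=(sub.max(2)<50);red=(sub[...,0]>150)&(sub[...,1]<80)
k=(black|red).astype(np.uint8);n,l,st,ce=cv2.connectedComponentsWithStats(k);i=1+st[1:,4].argmax()
v,u=np.nonzero(l==i);g=np.array([wray((a+255,b+180),.116,p,q)[:2] for a,b in zip(u,v)],np.float32);print(st[i],cv2.minAreaRect(g),len(g))
v,u=np.nonzero(red);g=np.array([wray((a+255,b+180),.116,p,q)[:2] for a,b in zip(u,v)],np.float32);print("red",cv2.minAreaRect(g),cv2.fitLine(g,2,0,.01,.01).ravel())
E
```

```text
[[ 0.5482 -0.0389]
 [ 0.5163  0.0781]
 [ 0.3863  0.0442]
 [ 0.4223 -0.0718]] [0.46826924 0.00287175]
[   4    8   32   72 1467] ((0.4646679162979126, 0.0014617349952459335), (0.05135812237858772, 0.02139696665108204), 7.791466236114502) 1467
red ((0.4792040288448334, 0.011780230328440666), (0.019223319366574287, 0.01788284443318844), 9.688377380371094) [0.94035465 0.3401958  0.48012444 0.00513033]
```

Run:
```python
from h import *
yaw=.208+np.pi; C=np.array([.467,.0017])
command_gripper(.06)
r.move_straight([*C,.20],quat(yaw),speed=.1)
print(r.move_straight([*C,.110],speed=.08,max_force=8))
def show(t):
    s=r.read_state();yw=2*np.arctan2(s["eef_rot"][1],s["eef_rot"][0])-np.pi
    print(t,round(s["time_s"],2),np.round(s["eef_pos"],4),round(yw,3),"F",s["contact_force"].round(2),"M",s["torque"].round(3),"w",round(s["grip_width"],4),s["grip_force"])
show("down")
command_gripper(.0,force=30); show("grip"); r.hold(.3); show("hold")
print(r.read_state()["joint_positions"])
im,d=optics.get_image("wrist");cv2.imwrite("pics/w2.png",im[:,:,::-1])
```

```text
Traceback (most recent call last):
NameError: name 'command_gripper' is not defined
```

```bash
cat >> h.py <<'E'
from workcell import command_gripper
def show(t):
    s=r.read_state();yw=(2*np.arctan2(s["eef_rot"][1],s["eef_rot"][0])-np.pi+np.pi)%(2*np.pi)-np.pi
    print(t,round(s["time_s"],2),np.round(s["eef_pos"],4),"yaw",round(yw,3),"F",np.round(s["contact_force"],2),"M",np.round(s["torque"],3),"w",round(s["grip_width"],4),np.round(s["grip_force"],1)); return s
E
python3 - <<'E'
from h import *
yaw=.208+np.pi; C=np.array([.467,.0017])
command_gripper(.06)
r.move_straight([*C,.20],quat(yaw),speed=.1)
print(r.move_straight([*C,.110],speed=.08,max_force=8))
show("down")
command_gripper(.0,force=30); show("grip"); r.hold(.3); s=show("hold")
print(s["joint_positions"])
im,d=optics.get_image("wrist");cv2.imwrite("pics/w2.png",im[:,:,::-1])
E
```

```text
False
down 4.5 [0.4673 0.0016 0.1104] yaw 0.208 F [-0.51  0.05  1.18] M [-0.02   0.021 -0.029] w 0.0599 0.0
grip 4.97 [0.4672 0.0016 0.1104] yaw 0.208 F [-1.27 -0.22  3.98] M [-0.135  0.21   0.011] w 0.0183 29.2
hold 5.27 [0.4672 0.0016 0.1104] yaw 0.208 F [-0.8  -0.81  6.05] M [-0.081  0.247  0.035] w 0.0182 29.4
[-1.60771322e-01  4.20955490e-01  1.87290748e+00 -1.61245680e-04
  8.47084493e-01 -1.93951341e+00]
```

View pics/w2.png

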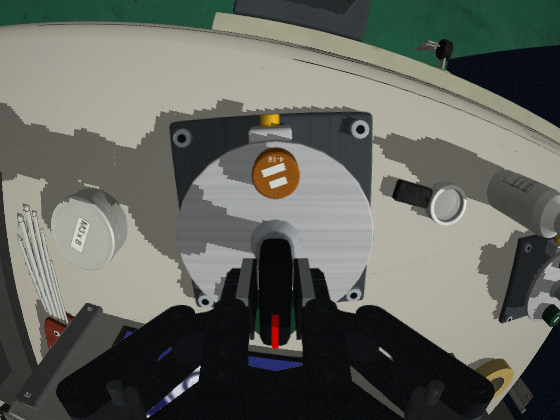

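The fingers enclose the bar (258–295, 240–345) with the bar well aligned. But the opening is 18 mm on a 14 mm bar and Fz is 6 N, so the tips probably reach the 22 mm neck. I'll regrip slightly higher.

Run:
```python
from h import *
print(r.tip_extent)
command_gripper(.035); s=show("open")
p=np.array([.467,.0017,.115])
r.move_straight(p,speed=.05); show("up")
command_gripper(.0,force=30); r.hold(.2); show("hold")
im,d=optics.get_image("wrist");cv2.imwrite("pics/w3.png",cv2.resize(im[200:380,180:370,::-1],None,fx=3,fy=3))
```

```text
0.025
open 5.62 [0.4669 0.0018 0.1098] yaw 0.208 F [ 0.2  -1.01  0.13] M [-0.016 -0.046  0.034] w 0.0354 0.0
up 5.88 [0.4673 0.0017 0.1154] yaw 0.208 F [0.43 0.26 1.19] M [-0.023 -0.022 -0.012] w 0.0348 0.0
hold 6.38 [0.467  0.0016 0.1151] yaw 0.208 F [-0.92 -1.86  3.88] M [-0.165  0.146  0.025] w 0.0133 32.2
```

View pics/w3.png

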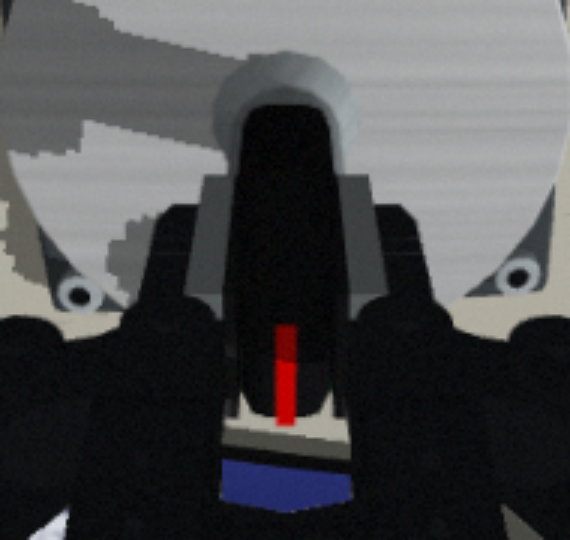

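Now the pads lie flat on the bar (13.3 mm). Turning to stop 1 in small steps, feeling the moment.

```bash
cat >> h.py <<'E'
YB=.256
def turn(theta,n):
    j=np.array(r.read_state()["joint_positions"]); yaw0=1.571+j[0]-j[5]  # informative only
    s=r.read_state(); yw=2*np.arctan2(s["eef_rot"][1],s["eef_rot"][0])
    yw=(yw-np.pi+np.pi)%(2*np.pi)-np.pi
    th0=YB-yw; j5=j[5]
    for k in range(1,n+1):
        t=th0+(theta-th0)*k/n; j[5]=j5+(t-th0); r.movej(j)
        s=r.read_state(); print(round(t,3),round(s["time_s"],2),np.round(s["contact_force"],1),"Mz",round(s["torque"][2],3),"w",round(s["grip_width"],4),round(s["grip_force"],1))
E
sed -i '/informative only/s/; yaw0.*//' h.py
python3 - <<'E'
from h import *
turn(.67,10); r.hold(.3); show("stop1")
E
```

```text
0.11 6.68 [-0.7 -1.   2.9] Mz 0.018 w 0.0132 32.1
0.172 6.93 [-1.  -0.9  3.8] Mz -0.045 w 0.0136 32.1
0.235 7.18 [-0.8 -0.3  2.8] Mz 0.02 w 0.0138 32.2
0.297 7.43 [-0.5 -0.4  2.5] Mz 0.02 w 0.0134 32.2
0.359 7.68 [-0.7  1.4  3. ] Mz 0.105 w 0.0134 32.2
0.421 7.93 [-1.   0.6  2.9] Mz 0.044 w 0.013 32.2
0.483 8.18 [-0.7  2.3  3. ] Mz 0.033 w 0.0135 32.2
0.546 8.43 [-0.1  1.2  2.4] Mz 0.096 w 0.0136 32.2
0.608 8.68 [-0.7  1.5  3.4] Mz 0.004 w 0.0136 32.2
0.67 8.93 [-0.6  2.6  3. ] Mz 0.028 w 0.0131 32.2
stop1 9.23 [0.467  0.0017 0.1151] yaw -0.413 F [-0.48  3.6   4.31] M [ 0.547 -0.008  0.154] w 0.0133 32.2
```

Run:
```python
from h import *
M=[]
for _ in range(6): r.hold(.05);M.append(r.read_state()["torque"][2])
print(np.mean(M),np.std(M))
s=r.read_state();im,d=optics.get_image("wrist");np.savez("w4",im=im,p=s["eef_pos"],q=s["eef_rot"]);cv2.imwrite("pics/w4.png",im[:,:,::-1]);print(s["time_s"])
```

```text
0.11466447338559388 0.021667865153040845
9.5333
```

View pics/w4.png

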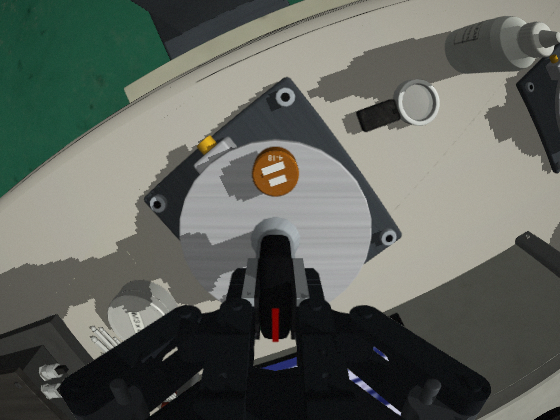

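No slip: the mount is still at (276,172) in the tool's view, and the base has turned with its screws at (285,97), (157,204) and (389,238). On to stops 2 and 3, pausing at each.

Run:
```python
from h import *
f=np.load("w4.npz")
w=[wray(a,.014,f["p"],f["q"])[:2] for a in((285,97),(157,204),(389,238))]
a=w[2]-w[0];b=w[0]-w[1];print("base yaw",np.arctan2(a[1],a[0]),np.arctan2(-b[0],b[1]))
turn(1.02,5); r.hold(.65); show("stop2")
turn(1.37,5); r.hold(.3)
M=[]
for _ in range(8): r.hold(.05);M.append(r.read_state()["torque"][2])
print(np.mean(M),np.std(M)); show("stop3")
s=r.read_state();im,d=optics.get_image("wrist");np.savez("w5",im=im,p=s["eef_pos"],q=s["eef_rot"]);cv2.imwrite("pics/w5.png",im[:,:,::-1])
```

```text
base yaw 0.2592731669457759 0.2553288180857872
0.74 9.83 [0.  4.1 3.6] Mz 0.091 w 0.0131 32.2
0.81 10.08 [-0.1  4.2  2.5] Mz 0.059 w 0.0132 32.2
0.88 10.33 [0. 4. 3.] Mz 0.094 w 0.0136 32.2
0.95 10.58 [0.5 4.4 2.7] Mz 0.051 w 0.0133 32.2
1.02 10.83 [1.  4.2 2.9] Mz 0.129 w 0.0132 32.1
stop2 11.48 [0.4671 0.0018 0.1151] yaw -0.761 F [-0.15  5.27  2.23] M [ 0.796 -0.142  0.183] w 0.0131 32.1
1.087 11.73 [-0.3  3.6  2.5] Mz 0.17 w 0.0137 32.2
1.158 11.98 [-0.5  3.9  2.9] Mz 0.153 w 0.0141 32.1
1.229 12.23 [0.1 5.4 2.8] Mz 0.165 w 0.0136 32.1
1.299 12.48 [0.6 5.1 2.2] Mz 0.12 w 0.0134 32.1
1.37 12.73 [1.  4.8 2.6] Mz 0.181 w 0.0135 32.1
0.16077224024153527 0.02630949473593789
stop3 13.43 [0.4672 0.0018 0.1151] yaw -1.111 F [2.06 5.64 2.7 ] M [ 0.804 -0.134  0.179] w 0.0134 32.1
```

View pics/w5.png

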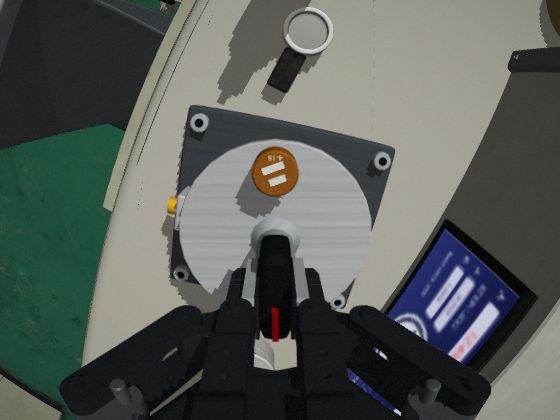

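The mount is still at (275,172) in the tool's view, so there was no slip. The grip is held at about 1.37 rad and steady.

Run:
```python
from h import *
r.hold(.3); show("end"); print(r.finish_job())
```

```text
end 13.78 [0.4671 0.0018 0.1151] yaw -1.111 F [1.5  4.88 2.46] M [ 0.82  -0.199  0.134] w 0.0133 32.1
the job is handed in; nothing more can be done
None
```

I handed the job in at 13.8 s with the wing grip held steady at about 32 N in stop 3 (about 1.37 rad), after rests of about 0.6 s in stops 1 and 2; these positions come from the measured wrist angle, because the clicks were too faint to feel in the force readings.

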